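Unload the charged battery pack and hang it up

ROBOT

A 6-joint arm with a two-finger parallel gripper is mounted at the origin on the work surface. World frame = base frame: x ahead of the robot, y to its left, z up, the work surface at z = 0. Lengths are in m, angles in rad, forces in N, time in s.
With the tool pointing down it reaches from about 0.35 to 0.775 m from the base axis. Payload 7.3 kg.
Tool frame: the origin (TCP) lies at the very end of the fingers, on their centre line; the grasp point (between the pads) lies 19 mm behind it; z points along the fingers, x is the direction in which the jaws open and shut, and the axes are right-handed (so a half turn about z gives the same grasp; the last joint's range is limited). The gripper opens to 92 mm and grips with 3 to 60 N. Pads are 19 mm wide; open, the fingers measure 130 mm over their backs; the gripper's body (75 mm by 190 mm) begins 47 mm behind the grasp point.
Start: joints at [1.112, 0.342, 1.524, -0, 1.275, -0.146], TCP at [0.162, 0.5, 0.227] pointing down, gripper open.
Joint ranges: [-2.53, 2.53], [-0.77, 2.02], [0.04, 2.7], [-1, 4.14], [0.28, 2.66], [-3.11, 3.11]. Speed limits (rad/s): [2.57, 2.57, 3.14, 3.14, 3.14, 3.14].

INTERFACE

Orientations are given as [roll, pitch, yaw] about the fixed x, y, z axes, in that order (R = Rz(yaw) Ry(pitch) Rx(roll)).
In Python, from cell import robot, read_camera, nets gives the robot as it stands. The module is installed in compiled form; this text tells all that it offers.
- The arm moves only by the tool carry_out, never from a script. Its arguments are lists of equal length, an entry for each row: "translation": the shift along the tool's x, y, z in m, a list of three; "turn": the turn, a rotation vector about the tool's x, y, z in rad, a list of three; "gripper": the gripper's target within -1 to 1 (shut at 1, half-way at 0, fully open at -1). A call has 1 to 10 rows; each row shifts and turns the commanded pose from where the row before left it, along the tool's axes as they then stand; what a row does not reach is not made up. A row lasts 1/10 s, in which the tool goes at most 50 mm and 8.59 degrees, less where a joint would pass 70% of its speed; a pose out of reach is approached as far as the arm can. A call with a gripper value outside its range is refused whole. The fingers move at their own pace and stop on an object; "squeeze" is the grip in N (left out, the last holds). Time passes only in rows, so rows that do not move let the fingers close. It gives the time, the measured TCP pose, the force and the opening at its end, in the units of the state.
- robot.observe(): the state, without advancing time (a new reading comes with each control period).
- read_camera(name): name is "side" or "top"; returns a dict with "img" (384x512x3 uint8, red, green, blue), "fx", "fy", "cx", "cy" (pixels), "world_from_camera" (4x4, takes a point from camera to world coordinates). Camera axes: x right, y down, z forward; pixel columns grow to the right and rows downward; lengths in m; the calibration is good to about 2 mm. A picture is of the moment at which its call begins. There is no depth.
- robot.hand_in(): hands the job in, once; it reports no verdict.
Trained networks look in a picture, given as the dict that the camera call returned (one of the last four; its "shot" number tells which), for a name from the list of things; names that differ only in an ending like _2 or _b are one class to them, and where a whole thing is asked for, a point or a joint stands for the part that bears it (a point fixed in the world has none). Each returns a list of dicts, best first, with "score" (0 to 1); they miss things now and then, are a little off and sometimes report something else, mostly with a low value. They report only what shows in the picture. A call takes as long as a camera call. They do not tell look-alikes from the thing itself.
- nets.regions_of(picture, name): "region" (384x512 bool, what is visible of it) and "pixel" ([column, row] in pixels, amid what is visible of it).
- nets.tip_of(picture, name): "pixel" ([column, row] in pixels: a listed point, or the origin of a listed thing).
The state is a dict: "time": time; "qpos": joint angles; "qvel": joint speeds; "joint_efforts": joint torques, N m; "tool_pos": TCP position; "tool_rot": TCP orientation; "contact_force": force on the tool from outside, world axes, zero at the start; "torque": the same for the moment, N m; "opening": finger opening in m.
Only numpy, scipy, OpenCV 4.12 (cv2) and the standard library are available. Lean on these libraries where they do the work, as an engineer would, in place of code of your own. Each camera call takes 0.05 s, during which the arm holds its last target. There are 200 camera calls.

TASK

Swing up the steel hold-down bar of the charging dock until it stands upright, slide the battery pack forward out from under the dock's back ledge, and hang the pack by its handle on the hook of the stand so that it hangs freely between the hook's upturned tip and the post. The hook's height is set differently each time, so find it by looking or by touch; do not drop the pack and do not disturb the other things on the bench.

Things in the scene. Friction and masses are not known exactly. Their poses are not given: they have to be found in the camera images.
- pack: Black battery pack, loose, 0.3 to 0.55 kg, 80 x 110 x 114 mm (x, y, z), symmetric. Origin: centre of underside. Foot: 80 mm in x, 18 mm high, its front and rear edges are lips 14 mm beyond the body. Body: 52 mm in x, 110 in y, top at z = 58. Arched handle on top. Starts standing in the dock, axes along the dock's (within 0.5 deg), underside 12 mm above the bench.
- pack_handle (a point): Middle of the underside of the pack's handle bar (pack z = 104 mm), axes as the pack's. The bar is straight, 10 x 10 mm, 110 mm long along the pack's y, its top at z = 114 mm, on two 10 mm wide posts at its ends (y = +-50). Clear opening below the bar: 90 mm wide, 46 mm high.
- dock: Grey charging dock, fixed; origin on the bench, -x is its open front (towards the robot), z up. Floor plate 12 mm thick, x -105 to 65, y +-68 mm. The pack starts at about x = -5, y = 0. Back wall x 47 to 65, 67 mm tall. Side guides 28 mm tall at |y| 57 to 66, x -35 to 65 (2 mm play each side). Floor, guides and the pack's foot are slick nylon.
- dock_ledge (a point): Middle of the front edge of the fixed ledge of the dock (dock x = 29, y = 0), at the height of its underside, 33.5 mm above the bench; its top is at 43.5 mm. The rear lip of the pack (top 30 mm above the bench) reaches about 6 mm under it, so the pack cannot be lifted straight up; sliding it 15 mm or more along dock -x frees it.
- bar (a joint): Hold-down bar of the dock: 10 mm square steel bar along dock y at dock x = -39, over the pack's front lip. 0: down, 1.75 rad: end stop, a little past upright. Hinged at the dock's +y side about dock x; the free end at the -y side rises. Stiff hinge (0.12 N m friction): stays where left. It must be about upright (1.5 rad or more) for the handle to slide past.
- bar_grip (a point): Middle of the black grip near the free end of the bar: 12 mm square, 36 mm long, ending 18 mm beyond this point. 164 mm from the hinge axis; 37 mm above the bench with the bar down, 25 mm or more free on both sides. Axes turn with the bar: y along the bar towards the hinge, x parallel to the hinge axis (level).
- bar_hinge (a point): Point on the bar's hinge axis in line with the bar (dock x = -39, y = 76, z = 37 mm).
- stand: Steel stand, fixed; origin on the bench at the axis of its upright post, z up. Foot 150 mm wide, 14 mm high. The hook is a level round arm, 10 mm thick, along the stand's -x (towards the robot) from the post to x = -110 mm, where its tip turns up, ending 18 mm above the arm's top. The pack hangs best with its handle bar across the arm at about x = -80 mm (its foot clears the post).
- stand_collar (a point): Top of the stand's collar, on the post axis, 118 mm above the bench (collar 36 mm wide, sleeve below 28 mm). From it the 18 mm post rises to the hook; post ends 5 mm above the arm's top. The arm's top is 140 to 210 mm above the bench: this height is NOT reported and must be found (e.g. lower shut fingers onto the arm until they touch, or by image). The hook is rigid.
- rover: Bystander, loose, leave alone: small wheeled classroom robot, 130 x 90 x 60 mm. Origin: centre of its underside.
- screwdriver: Bystander, loose, leave alone: screwdriver, 160 mm long. Origin: centre of its underside.
- gearmotor: Bystander, loose, leave alone: small yellow gear motor, 70 x 36 x 22 mm. Origin: centre of its underside.
- multimeter: Bystander, loose, leave alone: yellow hand multimeter, 150 x 75 x 36 mm. Origin: centre of its underside.
- partstray: Bystander, loose, leave alone: blue divided parts tray, 200 x 140 x 40 mm. Origin: centre of its underside.
There are look-alikes about, which are no part of the job. Of the things shaped like the dock, the grey one is meant. Leave any orange look-alike of the stand alone.

How it is judged:
On the way, in this order (a step that is already met when the one before it is completed fails the run):
1. the hold-down bar is swung up (more than 1.4 rad) (value of joint bar above 1.4 rad), for 0.1 s.
2. with the bar up, the pack is slid forward out from under the ledge, still down on the dock's floor plate (x of pack in the frame of dock below -0.014 m and z of pack in the frame of dock below 0.03 m and value of joint bar above 1.3 rad).
At the end, for the whole second after the job is handed in: The pack hangs freely by its handle on the hook: the middle of the handle's underside is 45 to 105 mm in front of the post axis (between tip and post), within 35 mm of the arm sideways and 130 to 225 mm above the bench; the pack hangs within 20 deg of upright and is at rest (x of pack_handle in the frame of stand between -0.105 and -0.045 m and y of pack_handle in the frame of stand between -0.035 and 0.035 m and height (world z) of pack_handle between 0.13 and 0.225 m and angle between pack's own z axis and vertical below 0.35 rad and linear speed of pack below 0.03 m/s and angular speed of pack below 0.4 rad/s); the robot touches nothing.
It fails at once if the pack is dropped (moves faster than 0.45 m/s while no finger touches it) (linear speed of pack above 0.45 m/s and contact force between the fingers and pack below 0.05 N).
It fails at once if another thing on the bench is pushed more than 30 mm (distance of any of rover, screwdriver, gearmotor, multimeter, partstray from where it was at the start of the episode above 0.03 m).
It also fails if it takes over 72 s, if anything falls off the work surface, if the arm or the gripper's body presses on something with over 40 N, if the wrist force passes 120 N, or if a joint passes its speed limit or range.

## Working session

There is one attempt and no reset: what is moved stays moved. The work goes in short steps, Python scripts to look and compute and a tool call to move; the robot and the scene stay as the last step left them, time stands still between calls to the robot, and variables do not carry over. Pictures are saved under pics/ and viewed, about 8 in all and at most 12, crops included, and the job is handed in when it is done.

Besides the shell and the picture viewer there is one more tool, called as name(argument=value, ...), one argument or row to a line, values as JSON. carry_out: Moves the arm, as the interface text tells. Its arguments: {"type":"object","properties":{"translation":{"type":"array","items":{"type":"array","items":{"type":"number"}}},"turn":{"type":"array","items":{"type":"array","items":{"type":"number"}}},"gripper":{"type":"array","items":{"type":"number"}},"squeeze":{"type":"number"}},"required":["translation","turn","gripper"]}

```bash
mkdir -p pics; cat > h.py <<'E'
import numpy as np, cv2
from cell import robot, read_camera, nets
def proj(c,p):
    T=np.linalg.inv(c["world_from_camera"]); q=T[:3,:3]@np.asarray(p,float)+T[:3,3]
    return np.array([c["fx"]*q[0]/q[2]+c["cx"],c["fy"]*q[1]/q[2]+c["cy"]])
def ray(c,px):
    W=c["world_from_camera"]; d=W[:3,:3]@np.array([(px[0]-c["cx"])/c["fx"],(px[1]-c["cy"])/c["fy"],1.])
    return W[:3,3],d/np.linalg.norm(d)
def atz(c,px,z):
    o,d=ray(c,px); return o+d*(z-o[2])/d[2]
def tri(c1,p1,c2,p2):
    o1,d1=ray(c1,p1);o2,d2=ray(c2,p2)
    A=np.stack([d1,-d2],1); s=np.linalg.lstsq(A,o2-o1,rcond=None)[0]
    a=o1+d1*s[0];b=o2+d2*s[1]; return (a+b)/2,np.linalg.norm(a-b)
def save(img,n): cv2.imwrite("pics/"+n,cv2.cvtColor(np.ascontiguousarray(img),cv2.COLOR_RGB2BGR))
E
python3 - <<'E'
from h import *
np.set_printoptions(precision=3,suppress=True)
s=robot.observe();print({k:np.round(v,3) for k,v in s.items()})
cs={n:read_camera(n) for n in("side","top")}
for n,c in cs.items():
    print(n,c["world_from_camera"],c["fx"])
    save(c["img"],n+"0.png")
    for t in ["pack","pack_handle","dock","dock_ledge","bar_grip","bar_hinge","stand","stand_collar"]:
        print(t,[(np.round(r["pixel"]).tolist(),round(r["score"],2)) for r in nets.tip_of(c,t)[:4]])
save(np.vstack([cs["side"]["img"][:,:],cs["top"]["img"]])[:, :],"both0.png")
E
```

```text
{'time': np.float64(0.0), 'qpos': array([ 1.112,  0.343,  1.525, -0.   ,  1.275, -0.146]), 'qvel': array([-0.   , -0.002, -0.001,  0.001,  0.001, -0.   ]), 'joint_efforts': array([ -0.002, -43.124, -24.422,   0.072,   0.056,  -0.   ]), 'tool_pos': array([0.161, 0.499, 0.226]), 'tool_rot': array([-3.141,  0.002,  1.258]), 'contact_force': array([-0.046,  0.647, -0.332]), 'torque': array([-0.027, -0.023, -0.027]), 'opening': np.float64(0.092)}
side [[ 0.715 -0.505  0.485 -0.143]
 [-0.699 -0.502  0.508 -0.747]
 [-0.013 -0.702 -0.712  1.099]
 [ 0.     0.     0.     1.   ]] 459.35541717652154
pack [([208.0, 160.0], 0.97)]
pack_handle [([208.0, 138.0], 0.92), ([207.0, 162.0], 0.22)]
dock [([149.0, 200.0], 0.96), ([392.0, 325.0], 0.73), ([209.0, 161.0], 0.65)]
dock_ledge [([212.0, 147.0], 0.78), ([156.0, 187.0], 0.64), ([392.0, 323.0], 0.62)]
bar_grip [([185.0, 152.0], 0.68), ([160.0, 210.0], 0.47), ([225.0, 166.0], 0.45)]
bar_hinge [([186.0, 151.0], 0.66), ([120.0, 190.0], 0.47)]
stand [([322.0, 235.0], 0.93), ([284.0, 326.0], 0.87), ([218.0, 226.0], 0.59)]
stand_collar [([328.0, 215.0], 0.83), ([284.0, 304.0], 0.6)]
top [[ 0.008 -0.998  0.065  0.468]
 [-1.    -0.008  0.005 -0.008]
 [-0.004 -0.065 -0.998  1.432]
 [ 0.     0.     0.     1.   ]] 377.658894741352
pack [([186.0, 184.0], 0.85)]
pack_handle [([179.0, 183.0], 0.7)]
dock [([186.0, 184.0], 0.9), ([184.0, 255.0], 0.59)]
dock_ledge [([186.0, 251.0], 0.85), ([183.0, 178.0], 0.78)]
bar_grip [([212.0, 188.0], 0.68), ([208.0, 263.0], 0.49)]
bar_hinge [([168.0, 199.0], 0.73), ([164.0, 271.0], 0.68)]
stand [([353.0, 265.0], 0.96), ([322.0, 182.0], 0.62), ([186.0, 179.0], 0.55)]
stand_collar [([364.0, 266.0], 0.82), ([329.0, 178.0], 0.55)]
```

```bash
python3 -c "
import cv2
a=cv2.imread('pics/side0.png');b=cv2.imread('pics/top0.png')
import numpy as np
cv2.imwrite('pics/b.png',cv2.resize(np.vstack([a,b]),(400,600),interpolation=cv2.INTER_AREA))"
```

```text
(no output)
```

View pics/side0.png

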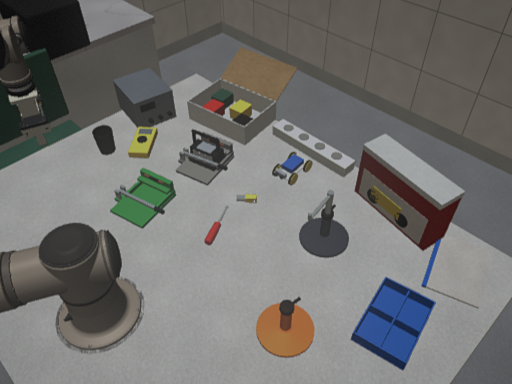

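View pics/top0.png

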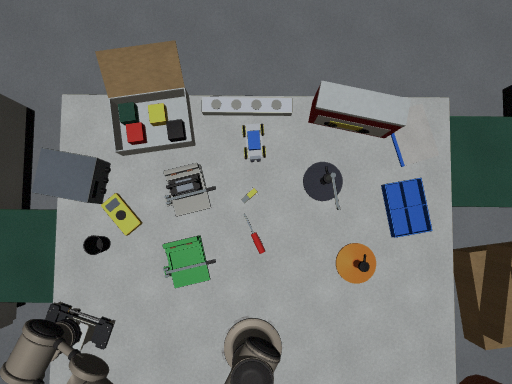

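The grey dock with the black pack is at top (187,187) and side (206,160). The look-alike is the green dock at top (186,261). The grey stand is at top (322,182) and side (324,236), and the orange one at top (356,263) is to be left alone. I'll confirm with an enlarged crop.

```bash
python3 - <<'E'
import cv2,numpy as np
a=cv2.imread('pics/side0.png');b=cv2.imread('pics/top0.png')
def z(i,x,y,w=66,h=50): return cv2.resize(i[y:y+h,x:x+w],(396,300),interpolation=cv2.INTER_CUBIC)
cv2.imwrite('pics/crop1.png',np.vstack([np.hstack([z(a,172,128,70,58),z(b,155,155)]),np.hstack([z(a,290,185,80,75),z(b,296,160)])]))
E
```

```text
(no output)
```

View pics/crop1.png

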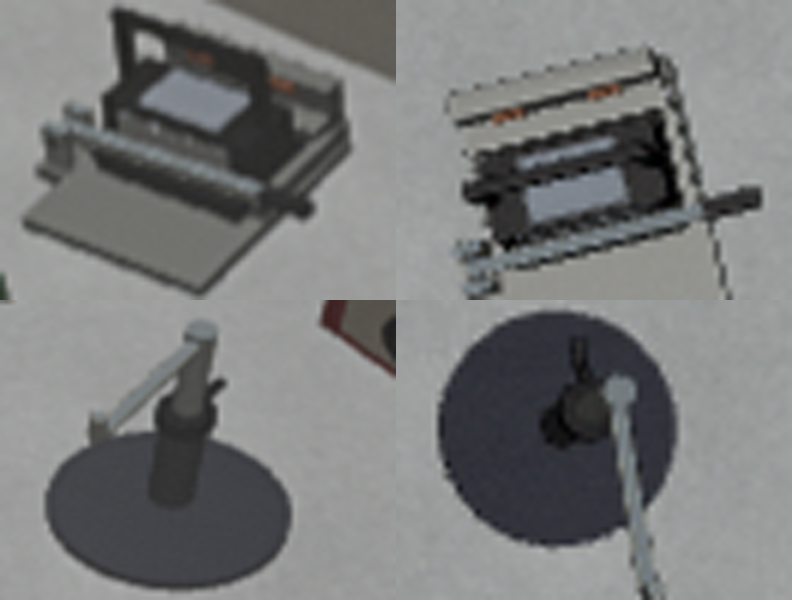

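The crops confirm it: the grey dock holds the black pack with the bar down (grip end at top ≈(215,188)). The grey stand's hook points towards the robot, its tip at top ≈(338,209). Next I fit the poses.

```bash
cat > fit.py <<'E'
from h import *
from scipy.optimize import least_squares
def place(p,q):
    c,s=np.cos(p[2]),np.sin(p[2]); return np.array([p[0]+c*q[0]-s*q[1],p[1]+s*q[0]+c*q[1],q[2]])
def px(o,sc,uv): return [o[0]+(uv[0]+.5)/sc[0]-.5,o[1]+(uv[1]+.5)/sc[1]-.5]
E
python3 - <<'E'
from fit import *
cs={n:read_camera(n) for n in("side","top")}
D={"side":((172,128),(396/70,300/58)),"top":((155,155),(6,6))}
S={"side":((290,185),(4.95,4)),"top":((296,160),(6,6))}
dock=[("side",(-.105,.068,.012),(25,218)),("side",(-.105,-.068,.012),(197,282)),
("side",(-.039,-.106,.037),(310,208)),("top",(-.039,-.106,.037),(366,197)),
("top",(.065,.066,.067),(50,97)),("top",(.065,-.066,.067),(258,50)),("top",(-.039,.076,.037),(72,262)),("side",(-.039,.076,.037),(60,135))]
obs=[(cs[n],q,px(*D[n],uv)) for n,q,uv in dock]
f=lambda p:np.concatenate([proj(c,place(p,q))-u for c,q,u in obs])
r=least_squares(f,[.7,.18,0.],loss="soft_l1"); print("dock",r.x.round(4),r.fun.reshape(-1,2).round(1).tolist())
st=[("side",(0,0,5),(203,27)),("top",(0,0,5),(226,90)),("side",(-.110,0,18),(100,115)),("top",(-.110,0,18),((338.5-296)*6,(208-160)*6)),
("top",(0,0,None),(161,128)),("side",(0,0,None),(168,212)),("top",(0,0,.118),(190,111)),("side",(0,0,.118),(188,108))]
def g(p):
    o=[]
    for n,q,uv in st:
        z=q[2]; z=.014 if z is None else (z/1000+p[3] if z>=1 else z)
        o.append(proj(cs[n],place(p,(q[0],q[1],z)))-px(*S[n],uv))
    return np.concatenate(o)
r2=least_squares(g,[.7,-.18,0,.18],loss="soft_l1"); print("stand",r2.x.round(4),r2.fun.reshape(-1,2).round(1).tolist())
# overlay
im={n:cv2.resize(c["img"],None,fx=6,fy=6,interpolation=cv2.INTER_CUBIC) for n,c in cs.items()}
def ln(n,p,qs,col):
    P=[proj(cs[n],place(p,q))*6+2.5 for q in qs]
    for a,b in zip(P,P[1:]): cv2.line(im[n],tuple(int(v) for v in a),tuple(int(v) for v in b),col,1)
for n in im:
    d=r.x;s=r2.x;h=s[3]
    ln(n,d,[(-.105,-.068,.012),(-.105,.068,.012),(.065,.068,.012),(.065,-.068,.012),(-.105,-.068,.012)],(255,0,0))
    ln(n,d,[(-.039,.076,.037),(-.039,-.106,.037)],(0,255,0))
    x=-.005
    ln(n,d,[(x,-.055,.126),(x,.055,.126)],(255,255,0)); ln(n,d,[(x+a,b,.07) for a,b in((-.026,-.055),(-.026,.055),(.026,.055),(.026,-.055),(-.026,-.055))],(255,255,0))
    ln(n,s,[(0,0,.014),(0,0,h+.005)],(255,0,0)); ln(n,s,[(0,0,h-.005),(-.11,0,h-.005),(-.11,0,h+.018)],(0,255,0))
def cr(n,p):
    u=proj(cs[n],p)*6; x,y=int(u[0])-200,int(u[1])-150; return im[n][y:y+300,x:x+400]
pd=place(r.x,(-.01,-.01,.04));ps=place(r2.x,(-.04,0,.12))
save(np.vstack([np.hstack([cr("side",pd),cr("top",pd)]),np.hstack([cr("side",ps),cr("top",ps)])]),"ov1.png")
E
```

```text
dock [0.599  0.2552 0.2582] [[-1.5, -0.8], [0.2, 0.5], [-0.1, 1.7], [0.1, -0.0], [-0.8, -0.0], [-0.2, -1.1], [1.5, 1.2], [1.0, -1.7]]
stand [ 0.6188 -0.26    0.1531  0.1915] [[-0.4, 0.5], [-0.1, 0.3], [-0.5, -0.5], [1.2, 0.3], [0.9, -0.2], [0.1, -3.5], [1.3, -0.5], [-0.4, -0.6]]
```

View pics/ov1.png

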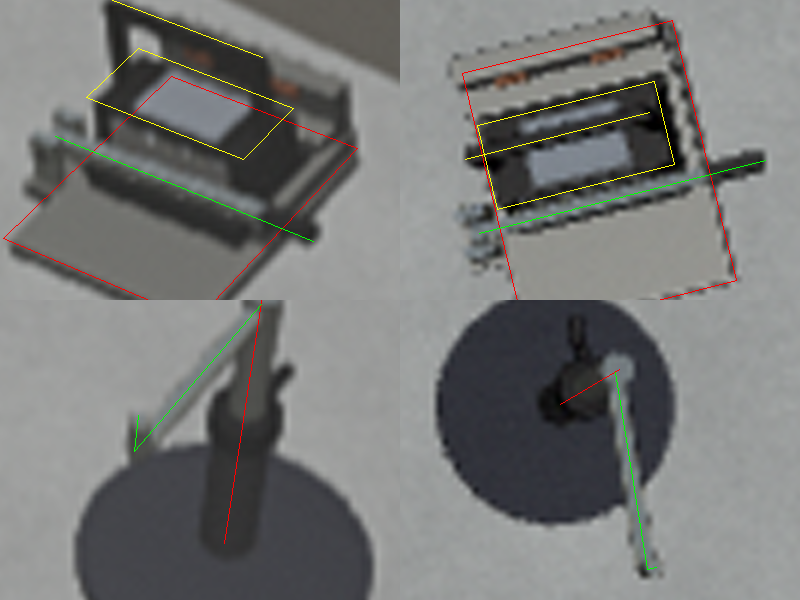

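The stand fit is good: arm top ≈ 0.19 m, with the post and arm overlaid on the picture. The dock fit is good to about 4 mm, enough for the wide jaws. Now the first moves.

```bash
cat >> fit.py <<'E'
from scipy.spatial.transform import Rotation as Ro
DOCK=[.599,.2552,.2582]; STAND=[.6188,-.26,.1531,.1915]
np.set_printoptions(precision=4,suppress=True)
def state():
    s=robot.observe(); R=Ro.from_euler("xyz",s["tool_rot"]); p=np.array(s["tool_pos"])
    print("t",round(float(s["time"]),2),"p",p,"rot",np.round(s["tool_rot"],3),"F",np.round(s["contact_force"],1),"open",round(float(s["opening"]),4),"q",np.round(s["qpos"],2)); return p,R
def delta(frame,q,tilt=0.,grasp=False):
    """shift and turn in tool axes to bring TCP (or grasp pt) to q in frame, tool down, yaw of frame, tilt about tool x"""
    p,R=state(); Rt=Ro.from_euler("xyz",[np.pi,0,frame[2]])*Ro.from_rotvec([tilt,0,0])
    t=place(frame,q)
    if grasp: t=t+Rt.apply([0,0,.019])
    print("target",t,"turn",(R.inv()*Rt).as_rotvec(),"shift(now axes)",R.inv().apply(t-p),"shift(after turn)",Rt.inv().apply(t-p),"dist",np.hypot(*t[:2]))
E
python3 - <<'E'
from fit import *
delta(DOCK,(-.039,-.092,.20),0)
delta(DOCK,(-.039,-.092,.037),.35,True)
E
```

```text
t 1.0 p [0.1616 0.4995 0.2267] rot [ 3.142 -0.     1.258] F [ 0.  -0.2  0.7] open 0.0918 q [ 1.11  0.34  1.52 -0.    1.28 -0.15]
target [0.5848 0.1563 0.2   ] turn [-0.     -0.0001  0.9998] shift(now axes) [-0.1964  0.5083  0.0267] shift(after turn) [0.3215 0.4399 0.0267] dist 0.6053094238750819
t 1.0 p [0.1616 0.4995 0.2267] rot [ 3.142 -0.     1.258] F [ 0.  -0.2  0.7] open 0.0918 q [ 1.11  0.34  1.52 -0.    1.28 -0.15]
target [0.5831 0.1626 0.0192] turn [0.3202 0.1748 0.9892] shift(now axes) [-0.1909  0.5048  0.2076] shift(after turn) [0.3215 0.4783 0.0464] dist 0.6053637637379142
```

carry_out(
  translation=[
    [0, 0, 0],
    [0, 0, 0],
    [0, 0, 0],
    [0, 0, 0],
    [0, 0, 0],
    [0, 0, 0],
    [0, 0, 0],
    [0.02, 0.03, 0],
    [0.025, 0.035, 0],
    [0.025, 0.035, 0],
  ],
  turn=[
    [0, 0, 0.143],
    [0, 0, 0.143],
    [0, 0, 0.143],
    [0, 0, 0.143],
    [0, 0, 0.143],
    [0, 0, 0.143],
    [0, 0, 0.142],
    [0, 0, 0],
    [0, 0, 0],
    [0, 0, 0],
  ],
  gripper=[0.1, 0.1, 0.1, 0.1, 0.1, 0.1, 0.1, 0.1, 0.1, 0.1],
  squeeze=15,
)

```text
time: 2.0
tool_pos: [0.2553, 0.4199, 0.2268]
tool_rot: [-3.141, -0.0, 0.26]
contact_force: [0.6, 0.3, 0.2]
opening: 0.0412
```

carry_out(
  translation=[
    [0.025, 0.034, 0],
    [0.025, 0.034, 0],
    [0.025, 0.034, 0],
    [0.025, 0.034, 0],
    [0.025, 0.034, 0],
    [0.025, 0.034, 0],
    [0.025, 0.034, 0],
    [0.025, 0.034, 0],
    [0.025, 0.034, 0],
    [0.025, 0.034, 0],
  ],
  turn=[
    [0, 0, 0],
    [0, 0, 0],
    [0, 0, 0],
    [0, 0, 0],
    [0, 0, 0],
    [0, 0, 0],
    [0, 0, 0],
    [0.117, 0, 0],
    [0.117, 0, 0],
    [0.116, 0, 0],
  ],
  gripper=[0.1, 0.1, 0.1, 0.1, 0.1, 0.1, 0.1, 0.1, 0.1, 0.1],
)

```text
time: 3.0
tool_pos: [0.5848, 0.1558, 0.2163]
tool_rot: [-2.787, -0.005, 0.258]
contact_force: [0.4, 0.8, 0.0]
opening: 0.0409
```

```bash
python3 - <<'E'
from fit import *
delta(DOCK,(-.039,-.092,.037),.35,True)
E
```

```text
t 3.0 p [0.5848 0.1558 0.2163] rot [-2.787 -0.005  0.258] F [0.4 0.8 0. ] open 0.0409 q [-0.05  0.53  1.31  0.34  1.42 -0.38]
target [0.5831 0.1626 0.0192] turn [-0.0041 -0.0044  0.0018] shift(now axes) [-0.0008  0.0618  0.1873] shift(after turn) [0.0001 0.0611 0.1876] dist 0.6053637637379142
```

carry_out(
  translation=[
    [0, 0.008, 0.025],
    [0, 0.008, 0.025],
    [0, 0.008, 0.025],
    [0, 0.008, 0.025],
    [0, 0.008, 0.025],
    [0, 0, 0],
  ],
  turn=[
    [0, 0, 0],
    [0, 0, 0],
    [0, 0, 0],
    [0, 0, 0],
    [0, 0, 0],
    [0, 0, 0],
  ],
  gripper=[0.1, 0.1, 0.1, 0.1, 0.1, 0.1],
)

```text
time: 3.6
tool_pos: [0.5793, 0.1619, 0.0803]
tool_rot: [-2.79, 0.007, 0.258]
contact_force: [-0.7, -0.4, 0.4]
opening: 0.0416
```

```bash
python3 - <<'E'
from fit import *
delta(DOCK,(-.039,-.092,.037),.35,True)
cs={n:read_camera(n) for n in("side","top")}
o=[]
for n,c in cs.items():
    u=proj(c,robot.observe()["tool_pos"]); print(n,u)
    x,y=int(u[0])-40,int(u[1])-35
    im=cv2.resize(c["img"][y:y+70,x:x+80],(400,350),interpolation=cv2.INTER_CUBIC)
    cv2.drawMarker(im,(int((u[0]-x)*5),int((u[1]-y)*5)),(255,0,0),0,10,1); o.append(im)
save(np.hstack(o),"near1.png")
E
```

```text
t 3.6 p [0.5793 0.1619 0.0803] rot [-2.79   0.007  0.258] F [-0.7 -0.4  0.4] open 0.0416 q [-0.03  0.66  1.47  0.37  1.14 -0.47]
target [0.5831 0.1626 0.0192] turn [-0.0017  0.0065 -0.0024] shift(now axes) [0.0043 0.0214 0.0573] shift(after turn) [0.0039 0.0213 0.0573] dist 0.6053637637379142
side [220.1634 157.3547]
top [208.9012 188.0317]
```

View pics/near1.png

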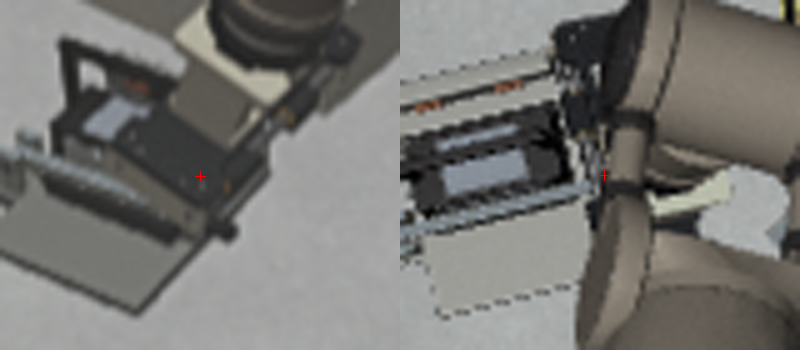

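```bash
python3 - <<'E'
from fit import *
c=read_camera("side")
im=cv2.resize(c["img"][85:215,150:320],(780,597),interpolation=cv2.INTER_CUBIC); s=780/170
p=np.array(robot.observe()["tool_pos"]);R=Ro.from_euler("xyz",robot.observe()["tool_rot"])
for q,col in (((0,0,0),(255,0,0)),((0,0,-.019),(0,255,0)),((-.03,0,0),(255,255,0)),((.03,0,0),(0,255,255)),((0,0,-.066),(255,0,255))):
    u=(proj(c,p+R.apply(q))-[150,85])*s; cv2.drawMarker(im,tuple(int(v) for v in u),col,0,10,1)
u=(proj(c,place(DOCK,(-.039,-.092,.037)))-[150,85])*s; cv2.circle(im,tuple(int(v) for v in u),5,(0,0,255),1)
save(im,"near2.png")
E
```

```text
(no output)
```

View pics/near2.png

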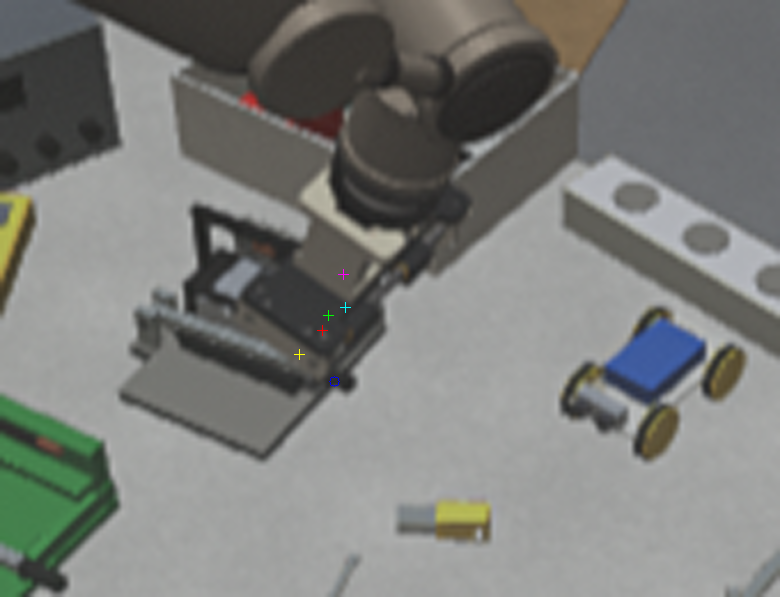

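Image: the arm and gripper hang over the dock's right side, and the bar grip end is at (345,380), next to my circle at (334,381). The near finger is hard to make out, so I'll take the difference against the first picture.

```bash
python3 - <<'E'
from fit import *
c=read_camera("side"); a=c["img"]; b=cv2.cvtColor(cv2.imread("pics/side0.png"),cv2.COLOR_BGR2RGB)
d=np.abs(a.astype(int)-b).max(2)
def up(i): return cv2.resize(i[115:190,180:260],(400,375),interpolation=cv2.INTER_NEAREST)
m=np.repeat((np.clip(d*5,0,255)).astype(np.uint8)[...,None],3,2)
g=np.clip(a.astype(float)*2.2,0,255).astype(np.uint8)
o=[up(g),up(m)]
p=np.array(robot.observe()["tool_pos"]);R=Ro.from_euler("xyz",robot.observe()["tool_rot"])
for im in o:
  for q,col in (((0,0,0),(255,0,0)),((-.02,0,0),(255,255,0)),((.02,0,0),(0,255,255)),((0,0,-.066),(255,0,255)),((-.095,0,-.066),(255,255,0)),((.095,0,-.066),(0,255,255))):
    u=(proj(c,p+R.apply(q))-[180,115])*5+2; cv2.drawMarker(im,tuple(int(v) for v in u),col,0,10,1)
save(np.hstack(o),"diff1.png")
E
```

```text
(no output)
```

View pics/diff1.png

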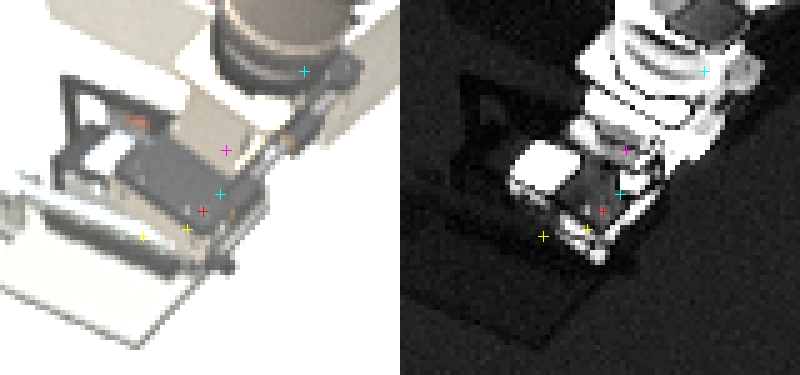

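The difference shows the gripper where kinematics puts it, with the tip blob by the TCP marker. I go on down.

carry_out(
  translation=[
    [0.004, 0.005, 0.014],
    [0, 0.005, 0.014],
    [0, 0.005, 0.014],
    [0, 0.006, 0.015],
    [0, 0, 0],
  ],
  turn=[
    [0, 0, 0],
    [0, 0, 0],
    [0, 0, 0],
    [0, 0, 0],
    [0, 0, 0],
  ],
  gripper=[0.1, 0.1, 0.1, 0.1, 0.1],
)

```text
time: 4.3
tool_pos: [0.5835, 0.1628, 0.0198]
tool_rot: [-2.79, 0.005, 0.258]
contact_force: [0.6, -0.3, 0.2]
opening: 0.0415
```

carry_out(
  translation=[
    [0, 0, 0],
    [0, 0, 0],
    [0, 0, 0],
    [0, 0, 0],
  ],
  turn=[
    [0, 0, 0],
    [0, 0, 0],
    [0, 0, 0],
    [0, 0, 0],
  ],
  gripper=[0.8, 0.8, 0.8, 0.8],
  squeeze=15,
)

```text
time: 4.7
tool_pos: [0.5837, 0.1623, 0.023]
tool_rot: [-2.792, 0.004, 0.26]
contact_force: [-11.8, -6.8, 0.2]
opening: 0.014
```

```bash
python3 - <<'E'
from fit import *
delta(DOCK,(-.039,-.092,.037),.35,True)
E
```

```text
t 4.7 p [0.5837 0.1623 0.023 ] rot [-2.792  0.004  0.26 ] F [-11.8  -6.8   0.2] open 0.014 q [-0.03  0.74  1.5   0.39  1.04 -0.51]
target [0.5831 0.1626 0.0192] turn [-0.      0.0041  0.0004] shift(now axes) [-0.0005  0.001   0.0038] shift(after turn) [-0.0005  0.001   0.0038] dist 0.6053637637379142
```

carry_out(
  translation=[
    [-0.0015, 0, 0],
    [0, 0, 0],
    [0, 0, 0],
    [0, 0, 0],
  ],
  turn=[
    [0, 0, 0],
    [0, 0, 0],
    [0, 0, 0],
    [0, 0, 0],
  ],
  gripper=[1, 1, 1, 1],
)

```text
time: 5.1
tool_pos: [0.5826, 0.162, 0.0228]
tool_rot: [-2.791, 0.003, 0.259]
contact_force: [-5.4, -3.1, -0.8]
opening: 0.0114
```

```bash
python3 - <<'E'
import numpy as np
a=.35;r=.168;th=np.arange(0,1.66,.1);th=np.append(th,1.65)
Y=-r*np.cos(th);Z=r*np.sin(th)
dy,dz=np.diff(Y),np.diff(Z)
for t,u,v in zip(th[1:],-np.cos(a)*dy-np.sin(a)*dz,np.sin(a)*dy-np.cos(a)*dz): print(round(t,2),f"[0, {u:.4f}, {v:.4f}]")
E
```

```text
0.1 [0, -0.0065, -0.0155]
0.2 [0, -0.0081, -0.0147]
0.3 [0, -0.0095, -0.0139]
0.4 [0, -0.0108, -0.0128]
0.5 [0, -0.0120, -0.0117]
0.6 [0, -0.0132, -0.0104]
0.7 [0, -0.0141, -0.0091]
0.8 [0, -0.0150, -0.0076]
0.9 [0, -0.0157, -0.0061]
1.0 [0, -0.0162, -0.0045]
1.1 [0, -0.0165, -0.0029]
1.2 [0, -0.0168, -0.0012]
1.3 [0, -0.0168, 0.0005]
1.4 [0, -0.0167, 0.0022]
1.5 [0, -0.0164, 0.0038]
1.6 [0, -0.0159, 0.0054]
1.65 [0, -0.0077, 0.0033]
```

carry_out(
  translation=[
    [-0.001, -0.0065, -0.0155],
    [0, -0.0081, -0.0147],
    [0, -0.0095, -0.0139],
    [0, -0.0108, -0.0128],
  ],
  turn=[
    [0, 0, 0],
    [0, 0, 0],
    [0, 0, 0],
    [0, 0, 0],
  ],
  gripper=[1, 1, 1, 1],
)

```text
time: 5.5
tool_pos: [0.5788, 0.1762, 0.0903]
tool_rot: [-2.79, 0.001, 0.259]
contact_force: [-2.8, 5.4, -4.9]
opening: 0.0118
```

carry_out(
  translation=[
    [0, -0.012, -0.0117],
    [0, -0.0132, -0.0104],
    [0, -0.0141, -0.0091],
    [0, -0.015, -0.0076],
  ],
  turn=[
    [0, 0, 0],
    [0, 0, 0],
    [0, 0, 0],
    [0, 0, 0],
  ],
  gripper=[1, 1, 1, 1],
)

```text
time: 5.9
tool_pos: [0.5694, 0.2122, 0.1447]
tool_rot: [-2.792, 0.0, 0.258]
contact_force: [-3.3, 2.1, -7.2]
opening: 0.0121
```

carry_out(
  translation=[
    [0, -0.0157, -0.0061],
    [0, -0.0162, -0.0045],
    [0, -0.0165, -0.0029],
    [0, -0.0168, -0.0012],
  ],
  turn=[
    [0, 0, 0],
    [0, 0, 0],
    [0, 0, 0],
    [0, 0, 0],
  ],
  gripper=[1, 1, 1, 1],
)

```text
time: 6.3
tool_pos: [0.5553, 0.2667, 0.1803]
tool_rot: [-2.792, 0.0, 0.258]
contact_force: [-2.8, -1.1, -6.5]
opening: 0.0115
```

carry_out(
  translation=[
    [0, -0.0168, 0.0005],
    [0, -0.0167, 0.0022],
    [0, -0.0164, 0.0038],
    [0, -0.0159, 0.0054],
    [0, -0.0077, 0.0033],
    [0, 0, 0],
    [0, 0, 0],
  ],
  turn=[
    [0, 0, 0],
    [0, 0, 0],
    [0, 0, 0],
    [0, 0, 0],
    [0, 0, 0],
    [0, 0, 0],
    [0, 0, 0],
  ],
  gripper=[1, 1, 1, 1, 1, 1, 1],
)

```text
time: 7.0
tool_pos: [0.5367, 0.3384, 0.1912]
tool_rot: [-2.79, -0.001, 0.258]
contact_force: [-3.9, 0.7, 2.7]
opening: 0.012
```

```bash
python3 - <<'E'
from fit import *
p,R=state(); g=p+R.apply([0,0,-.019]); h=place(DOCK,(-.039,.076,.037)); d=g-h
yd=-np.sin(DOCK[2])*d[0]+np.cos(DOCK[2])*d[1]; print("theta",np.arctan2(d[2],-yd),"r",np.hypot(yd,d[2]))
E
```

```text
t 7.0 p [0.5367 0.3384 0.1912] rot [-2.79  -0.001  0.258] F [-3.9  0.7  2.7] open 0.012 q [ 0.27  0.54  1.36  0.37  1.26 -0.11]
theta 1.6511176596089583 r 0.17257589073650673
```

carry_out(
  translation=[
    [0, 0, 0],
    [0, 0, 0],
    [0, 0, 0],
    [0, 0, -0.02],
    [0, 0, -0.03],
    [0, 0, -0.04],
    [0, 0, -0.03],
    [0, 0, 0],
    [0, 0, 0],
    [0, 0, 0],
  ],
  turn=[
    [0, 0, 0],
    [0, 0, 0],
    [0, 0, 0],
    [0, 0, 0],
    [0, 0, 0],
    [0, 0, 0],
    [0, 0, 0],
    [-0.117, 0, 0],
    [-0.117, 0, 0],
    [-0.116, 0, 0],
  ],
  gripper=[0.1, 0.1, 0.1, 0.1, 0.1, 0.1, 0.1, 0.1, 0.1, 0.1],
)

```text
time: 8.0
tool_pos: [0.5484, 0.297, 0.3045]
tool_rot: [3.137, -0.003, 0.256]
contact_force: [-1.5, -0.4, -1.3]
opening: 0.0413
```

```bash
python3 - <<'E'
from fit import *
c=read_camera("side"); 
for t in ("bar_grip","bar_hinge","pack_handle"): print(t,[(np.round(r["pixel"],1).tolist(),round(r["score"],2)) for r in nets.tip_of(c,t)[:3]])
d=DOCK
for th in (1.4,1.65): print(th,proj(c,place(d,(-.039,.076-.164*np.cos(th),.037+.164*np.sin(th)))))
print("handle proj",proj(c,place(d,(-.005,0,.116))))
delta(d,(-.007,-.025,.200)); delta(d,(-.007,-.025,.121),0,True)
E
```

```text
bar_grip [([250.6, 199.0], 0.63), ([172.5, 112.0], 0.62), ([156.5, 213.8], 0.52)]
bar_hinge [([121.2, 189.8], 0.71), ([185.9, 153.3], 0.66), ([327.3, 212.5], 0.17)]
pack_handle [([205.2, 138.3], 0.75), ([290.9, 169.0], 0.73), ([394.0, 321.8], 0.28)]
1.4 [184.202  117.2326]
1.65 [174.1825 113.0803]
handle proj [204.3988 136.0117]
t 8.2 p [0.5472 0.2983 0.303 ] rot [-3.139  0.     0.259] F [ 0.9  0.2 -0.8] open 0.041 q [0.37 0.49 1.08 0.   1.57 0.12]
target [0.5986 0.2292 0.2   ] turn [-0.0026  0.0002  0.001 ] shift(now axes) [0.032  0.0802 0.1028] shift(after turn) [0.0321 0.0799 0.103 ] dist 0.6410087178883588
t 8.2 p [0.5472 0.2983 0.303 ] rot [-3.139  0.     0.259] F [ 0.9  0.2 -0.8] open 0.041 q [0.37 0.49 1.08 0.   1.57 0.12]
target [0.5986 0.2292 0.102 ] turn [-0.0026  0.0002  0.001 ] shift(now axes) [0.032  0.0805 0.2008] shift(after turn) [0.0321 0.0799 0.201 ] dist 0.6410087178883588
```

carry_out(
  translation=[
    [0.01, 0.025, 0],
    [0.01, 0.03, 0],
    [0.011, 0.025, 0.02],
    [0, 0, 0.03],
    [0, 0, 0.03],
    [0, 0, 0.03],
    [0, 0, 0.03],
    [0, 0, 0.03],
    [0, 0, 0.03],
    [0, 0, 0],
  ],
  turn=[
    [0, 0, 0],
    [0, 0, 0],
    [0, 0, 0],
    [0, 0, 0],
    [0, 0, 0],
    [0, 0, 0],
    [0, 0, 0],
    [0, 0, 0],
    [0, 0, 0],
    [0, 0, 0],
  ],
  gripper=[0.1, 0.1, 0.1, 0.1, 0.1, 0.1, 0.1, 0.1, 0.1, 0.1],
  squeeze=10,
)

```text
time: 9.2
tool_pos: [0.5953, 0.2261, 0.0987]
tool_rot: [-3.14, 0.009, 0.255]
contact_force: [-0.7, 0.0, -0.2]
opening: 0.0411
```

carry_out(
  translation=[
    [0, 0, 0],
    [0, 0, 0],
    [0, 0, 0],
    [0, 0, 0],
    [0, 0, 0],
  ],
  turn=[
    [0, 0, 0],
    [0, 0, 0],
    [0, 0, 0],
    [0, 0, 0],
    [0, 0, 0],
  ],
  gripper=[1, 1, 1, 1, 1],
)

```text
time: 9.7
tool_pos: [0.5983, 0.2286, 0.1046]
tool_rot: [-3.141, -0.002, 0.258]
contact_force: [-1.3, -0.9, 3.6]
opening: 0.0097
```

carry_out(
  translation=[
    [0, 0, 0],
    [-0.003, 0, 0],
    [-0.005, 0, 0],
    [-0.006, 0, 0],
    [-0.006, 0, 0],
    [-0.006, 0, 0],
    [-0.005, 0, 0],
    [-0.004, 0, 0],
    [0, 0, 0],
    [0, 0, 0],
  ],
  turn=[
    [0, 0, 0],
    [0, 0, 0],
    [0, 0, 0],
    [0, 0, 0],
    [0, 0, 0],
    [0, 0, 0],
    [0, 0, 0],
    [0, 0, 0],
    [0, 0, 0],
    [0, 0, 0],
  ],
  gripper=[1, 1, 1, 1, 1, 1, 1, 1, 1, 1],
  squeeze=45,
)

```text
time: 10.7
tool_pos: [0.5641, 0.2197, 0.1045]
tool_rot: [-3.141, -0.002, 0.258]
contact_force: [-1.3, -0.7, 7.3]
opening: 0.0096
```

```bash
python3 - <<'E'
from fit import *
p,R=state(); v=p[:2]-np.array(DOCK[:2]); c,s=np.cos(DOCK[2]),np.sin(DOCK[2]); print("tcp in dock",c*v[0]+s*v[1],-s*v[0]+c*v[1])
cs=[read_camera("side"),read_camera("top")]
for k in cs: print([(np.round(r["pixel"],1).tolist(),round(r["score"],2)) for r in nets.tip_of(k,"pack_handle")[:2]], proj(k,place(DOCK,(-.04,0,.116))))
i=cs[0]["img"][95:185,155:275]; save(cv2.resize(i,(780,585),interpolation=cv2.INTER_CUBIC),"slid.png")
E
```

```text
t 10.7 p [0.5641 0.2197 0.1045] rot [-3.141 -0.002  0.258] F [-1.3 -0.7  7.3] open 0.0096 q [ 0.24  0.6   1.46  0.    1.08 -0.01]
tcp in dock -0.042845417658621515 -0.02542097898203351
[([196.8, 141.7], 0.74)] [198.4277 141.6916]
[([255.0, 141.3], 0.59)] [183.9627 193.1587]
```

View pics/slid.png

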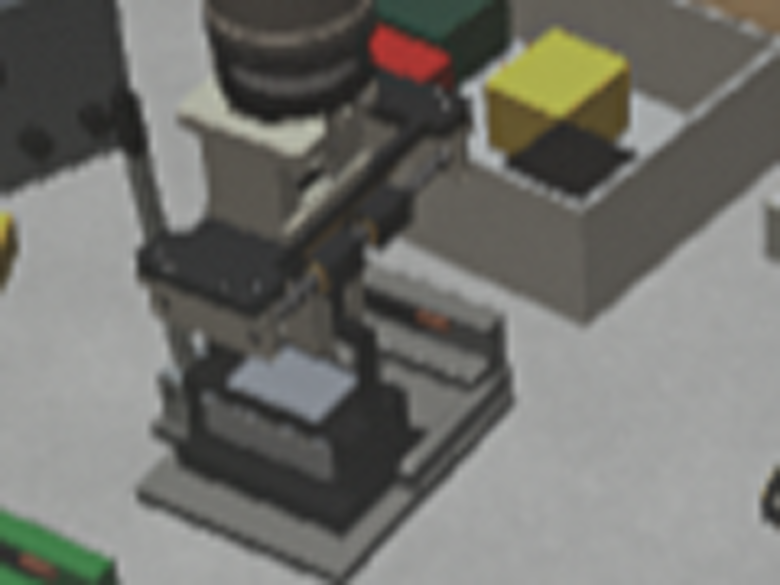

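The pack sits forward on the plate with the front lip near its edge (slid.png (345,520)). The bar stands upright, leaning back at (130,120). Lifting.

carry_out(
  translation=[
    [0, 0, -0.005],
    [0, 0, -0.01],
    [0, 0, -0.015],
    [0, 0, -0.02],
    [0, 0, -0.02],
    [0, 0, -0.02],
    [0, 0, -0.02],
    [0, 0, -0.015],
    [0, 0, -0.01],
    [0, 0, 0],
  ],
  turn=[
    [0, 0, 0],
    [0, 0, 0],
    [0, 0, 0],
    [0, 0, 0],
    [0, 0, 0],
    [0, 0, 0],
    [0, 0, 0],
    [0, 0, 0],
    [0, 0, 0],
    [0, 0, 0],
  ],
  gripper=[1, 1, 1, 1, 1, 1, 1, 1, 1, 1],
)

```text
time: 11.9
tool_pos: [0.5642, 0.2196, 0.2396]
tool_rot: [-3.142, -0.002, 0.258]
contact_force: [0.6, 0.3, -4.0]
opening: 0.0098
```

```bash
python3 - <<'E'
from fit import *
delta(STAND,(-.175,-.025,.24))
E
```

```text
t 11.9 p [0.5642 0.2196 0.2396] rot [-3.142 -0.002  0.258] F [ 0.6  0.3 -4. ] open 0.0098 q [ 0.24  0.48  1.27  0.    1.39 -0.01]
target [ 0.4497 -0.3114  0.24  ] turn [-0.0001 -0.0022  0.105 ] shift(now axes) [-0.2463  0.4842 -0.0009] shift(after turn) [-0.1942  0.5073 -0.0004] dist 0.5469560020263834
```

carry_out(
  translation=[
    [0, 0, 0],
    [0, 0, 0],
    [-0.005, 0.012, 0],
    [-0.009, 0.024, 0],
    [-0.012, 0.031, 0],
    [-0.012, 0.031, 0],
    [-0.012, 0.031, 0],
    [-0.012, 0.031, 0],
    [-0.012, 0.031, 0],
    [-0.012, 0.031, 0],
  ],
  turn=[
    [0, 0, 0.053],
    [0, 0, 0.052],
    [0, 0, 0],
    [0, 0, 0],
    [0, 0, 0],
    [0, 0, 0],
    [0, 0, 0],
    [0, 0, 0],
    [0, 0, 0],
    [0, 0, 0],
  ],
  gripper=[1, 1, 1, 1, 1, 1, 1, 1, 1, 1],
)

```text
time: 12.9
tool_pos: [0.5113, -0.0149, 0.2377]
tool_rot: [-3.141, 0.001, 0.154]
contact_force: [1.6, -0.3, -3.6]
opening: 0.0094
```

carry_out(
  translation=[
    [-0.012, 0.031, 0],
    [-0.012, 0.031, 0],
    [-0.012, 0.031, 0],
    [-0.012, 0.031, 0],
    [-0.012, 0.031, 0],
    [-0.012, 0.031, 0],
    [-0.012, 0.031, 0],
    [-0.012, 0.031, 0],
    [-0.008, 0.022, 0],
    [0, 0, 0],
  ],
  turn=[
    [0, 0, 0],
    [0, 0, 0],
    [0, 0, 0],
    [0, 0, 0],
    [0, 0, 0],
    [0, 0, 0],
    [0, 0, 0],
    [0, 0, 0],
    [0, 0, 0],
    [0, 0, 0],
  ],
  gripper=[1, 1, 1, 1, 1, 1, 1, 1, 1, 1],
)

```text
time: 13.9
tool_pos: [0.4491, -0.2989, 0.2374]
tool_rot: [3.141, 0.002, 0.151]
contact_force: [0.2, 0.8, -3.7]
opening: 0.0093
```

```bash
python3 - <<'E'
from fit import *
delta(STAND,(-.165,-.025,.207))
E
```

```text
t 13.9 p [ 0.4491 -0.2989  0.2374] rot [3.141 0.002 0.151] F [ 0.2  0.8 -3.7] open 0.0093 q [-0.73  0.36  1.47 -0.    1.32 -0.88]
target [ 0.4595 -0.3099  0.207 ] turn [ 0.0005  0.0015 -0.0023] shift(now axes) [0.0087 0.0124 0.0304] shift(after turn) [0.0086 0.0124 0.0304] dist 0.5542554405873262
```

Lower to the passing height, a little in front of the tip, then look.

carry_out(
  translation=[
    [0, 0.006, 0.01],
    [0, 0.0065, 0.01],
    [0, 0, 0.01],
    [0, 0, 0],
    [0, 0, 0],
  ],
  turn=[
    [0, 0, 0],
    [0, 0, 0],
    [0, 0, 0],
    [0, 0, 0],
    [0, 0, 0],
  ],
  gripper=[1, 1, 1, 1, 1],
)

```text
time: 14.4
tool_pos: [0.4529, -0.3074, 0.2078]
tool_rot: [-3.141, 0.001, 0.154]
contact_force: [-0.1, -0.4, -3.5]
opening: 0.0093
```

```bash
python3 - <<'E'
from fit import *
p,R=state(); h=STAND[3]
o=[]
for n in("side","top"):
    c=read_camera(n)
    print(n,[(np.round(r["pixel"],1).tolist(),round(r["score"],2)) for r in nets.tip_of(c,"pack_handle")[:2]],proj(c,p+R.apply([0,-.025,-.0115])))
    u=proj(c,place(STAND,(-.1,0,h)));x,y=int(u[0])-40,int(u[1])-40
    im=cv2.resize(c["img"][y:y+80,x:x+80],(400,400),interpolation=cv2.INTER_CUBIC)
    im=np.clip(im*1.5,0,255).astype(np.uint8)
    def L(P,col):
        P=[tuple(int(v) for v in (proj(c,a)-[x,y])*5+2) for a in P]
        for a,b in zip(P,P[1:]): cv2.line(im,a,b,col,1)
    L([p+R.apply([0,b,-.0115]) for b in (.02,-.07)],(255,0,0))
    L([p+R.apply([0,b,.0345]) for b in (.02,-.07)],(255,0,0))
    L([place(STAND,q) for q in ((0,0,h),(-.11,0,h),(-.11,0,h+.018))],(0,255,0)); o.append(im)
save(np.hstack(o),"pre.png")
E
```

```text
t 14.4 p [ 0.4529 -0.3074  0.2078] rot [-3.141  0.001  0.154] F [-0.1 -0.4 -3.5] open 0.0093 q [-0.74  0.4   1.49  0.    1.25 -0.89]
side [([297.7, 225.9], 0.78)] [295.457  224.4509]
top [([342.9, 225.9], 0.79), ([324.6, 180.4], 0.71)] [341.9708 226.8879]
```

View pics/pre.png

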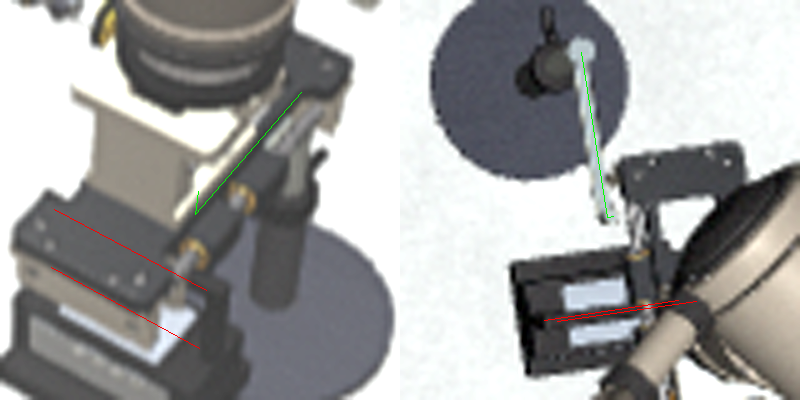

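Pre-insertion picture: the handle's middle (top (620,311)) lies on the line of the hook arm (tip at (606,217)), and the handle clears the tip. Insert, watching the force.

carry_out(
  translation=[
    [0.008, 0, 0],
    [0.01, 0, 0],
    [0.01, 0, 0],
    [0.01, 0, 0],
    [0.01, 0, 0],
  ],
  turn=[
    [0, 0, 0],
    [0, 0, 0],
    [0, 0, 0],
    [0, 0, 0],
    [0, 0, 0],
  ],
  gripper=[1, 1, 1, 1, 1],
)

```text
time: 15.1
tool_pos: [0.5014, -0.3005, 0.2081]
tool_rot: [-3.141, -0.0, 0.153]
contact_force: [-0.4, -0.8, -3.9]
opening: 0.0096
```

carry_out(
  translation=[
    [0.01, 0, 0],
    [0.01, 0, 0],
    [0.01, 0, 0],
    [0.01, 0, 0],
    [0.006, 0, 0],
    [0, 0, 0],
    [0, 0, 0],
  ],
  turn=[
    [0, 0, 0],
    [0, 0, 0],
    [0, 0, 0],
    [0, 0, 0],
    [0, 0, 0],
    [0, 0, 0],
    [0, 0, 0],
  ],
  gripper=[1, 1, 1, 1, 1, 1, 1],
)

```text
time: 15.8
tool_pos: [0.5457, -0.2937, 0.2081]
tool_rot: [-3.141, 0.0, 0.153]
contact_force: [-0.0, 0.1, -4.9]
opening: 0.0096
```

carry_out(
  translation=[
    [0, 0, 0.005],
    [0, 0, 0.005],
    [0, 0, 0.005],
    [0, 0, 0.005],
    [0, 0, 0],
    [0, 0, 0],
  ],
  turn=[
    [0, 0, 0],
    [0, 0, 0],
    [0, 0, 0],
    [0, 0, 0],
    [0, 0, 0],
    [0, 0, 0],
  ],
  gripper=[1, 1, 1, 1, 1, 1],
)

```text
time: 16.4
tool_pos: [0.5458, -0.2938, 0.1881]
tool_rot: [-3.141, 0.0, 0.153]
contact_force: [-0.1, -0.0, -3.5]
opening: 0.0097
```

carry_out(
  translation=[
    [0, 0, 0.002],
    [0, 0, 0.002],
    [0, 0, 0.001],
    [0, 0, 0],
  ],
  turn=[
    [0, 0, 0],
    [0, 0, 0],
    [0, 0, 0],
    [0, 0, 0],
  ],
  gripper=[1, 1, 1, 1],
)

```text
time: 16.8
tool_pos: [0.5457, -0.2937, 0.1831]
tool_rot: [-3.141, 0.0, 0.153]
contact_force: [0.2, 0.0, -4.1]
opening: 0.0095
```

carry_out(
  translation=[
    [0, 0, 0.001],
    [0, 0, 0.001],
    [0, 0, 0],
  ],
  turn=[
    [0, 0, 0],
    [0, 0, 0],
    [0, 0, 0],
  ],
  gripper=[1, 1, 1],
)

```text
time: 17.1
tool_pos: [0.546, -0.2939, 0.1818]
tool_rot: [3.141, -0.001, 0.153]
contact_force: [-1.1, 0.1, -0.4]
opening: 0.009
```

carry_out(
  translation=[
    [0, 0, 0.001],
    [0, 0, 0.001],
    [0, 0, 0],
  ],
  turn=[
    [0, 0, 0],
    [0, 0, 0],
    [0, 0, 0],
  ],
  gripper=[1, 1, 1],
)

```text
time: 17.4
tool_pos: [0.5461, -0.294, 0.1813]
tool_rot: [3.14, -0.002, 0.153]
contact_force: [-3.1, 2.4, 8.0]
opening: 0.0092
```

Contact with the arm at TCP z ≈ 0.182, so the arm's top is ≈ 0.193 m. That agrees with the picture estimate. Ease off and release gently.

carry_out(
  translation=[
    [0, 0, -0.001],
    [0, 0, 0],
    [0, 0, 0],
    [0, 0, 0],
    [0, 0, 0],
  ],
  turn=[
    [0, 0, 0],
    [0, 0, 0],
    [0, 0, 0],
    [0, 0, 0],
    [0, 0, 0],
  ],
  gripper=[1, 1, 1, 1, 1],
  squeeze=4,
)

```text
time: 17.9
tool_pos: [0.5463, -0.2941, 0.1805]
tool_rot: [3.141, -0.001, 0.153]
contact_force: [1.9, -0.4, 3.1]
opening: 0.0101
```

carry_out(
  translation=[
    [0, 0, 0],
    [0, 0, 0],
    [0, 0, 0],
    [0, 0, 0],
    [0, 0, 0],
  ],
  turn=[
    [0, 0, 0],
    [0, 0, 0],
    [0, 0, 0],
    [0, 0, 0],
    [0, 0, 0],
  ],
  gripper=[0.75, 0.65, 0.5, 0.4, 0.4],
)

```text
time: 18.4
tool_pos: [0.5457, -0.2937, 0.1801]
tool_rot: [-3.141, 0.0, 0.153]
contact_force: [-0.2, 0.6, -0.3]
opening: 0.0274
```

```bash
python3 - <<'E'
from fit import *
p,R=state()
o=[]
for n in("side","top"):
    c=read_camera(n)
    print(n,[(np.round(r["pixel"],1).tolist(),round(r["score"],2)) for r in nets.tip_of(c,"pack_handle")[:2]],proj(c,place(STAND,(-.08,0,.193))))
    u=proj(c,place(STAND,(-.08,0,.15)));x,y=int(u[0])-40,int(u[1])-40
    o.append(np.clip(cv2.resize(c["img"][y:y+80,x:x+80],(400,400),interpolation=cv2.INTER_CUBIC)*1.5,0,255).astype(np.uint8))
save(np.hstack(o),"rel.png")
E
```

```text
t 18.4 p [ 0.5457 -0.2937  0.1801] rot [-3.141  0.     0.153] F [-0.2  0.6 -0.3] open 0.0274 q [-0.62  0.55  1.32  0.    1.27 -0.77]
side [([316.0, 207.7], 0.71)] [314.7996 210.2353]
top [] [336.7589 199.0178]
```

View pics/rel.png

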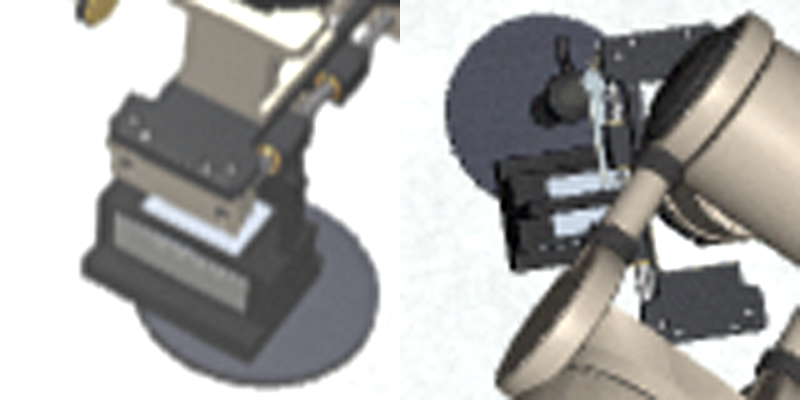

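The pack hangs upright on the arm (handle at side (316,208), predicted (315,210)), with zero force on the tool and the jaws open. Straight up and away.

carry_out(
  translation=[
    [0, 0, -0.005],
    [0, 0, -0.01],
    [0, 0, -0.02],
    [0, 0, -0.03],
    [0, 0, -0.04],
    [0, 0, -0.04],
    [-0.02, 0, -0.02],
    [-0.04, 0, 0],
    [-0.04, 0, 0],
    [-0.04, 0, 0],
  ],
  turn=[
    [0, 0, 0],
    [0, 0, 0],
    [0, 0, 0],
    [0, 0, 0],
    [0, 0, 0],
    [0, 0, 0],
    [0, 0, 0],
    [0, 0, 0],
    [0, 0, 0],
    [0, 0, 0],
  ],
  gripper=[0.4, 0.4, 0.4, 0.4, 0.4, 0.4, 0.4, 0.4, 0.4, 0.4],
)

```text
time: 19.6
tool_pos: [0.4061, -0.315, 0.3463]
tool_rot: [3.14, -0.001, 0.154]
contact_force: [-0.1, 0.1, -0.4]
opening: 0.0274
```

carry_out(
  translation=[
    [-0.01, -0.04, 0],
    [-0.01, -0.04, 0],
    [0, -0.04, 0],
    [0, -0.04, 0],
    [0, -0.04, 0],
    [0, 0, 0],
    [0, 0, 0],
    [0, 0, 0],
    [0, 0, 0],
    [0, 0, 0],
  ],
  turn=[
    [0, 0, 0],
    [0, 0, 0],
    [0, 0, 0],
    [0, 0, 0],
    [0, 0, 0],
    [0, 0, 0],
    [0, 0, 0],
    [0, 0, 0],
    [0, 0, 0],
    [0, 0, 0],
  ],
  gripper=[0.4, 0.4, 0.4, 0.4, 0.4, 0.4, 0.4, 0.4, 0.4, 0.4],
)

```text
time: 20.6
tool_pos: [0.3573, -0.1213, 0.3451]
tool_rot: [-3.141, 0.0, 0.152]
contact_force: [-0.1, 1.0, -0.2]
opening: 0.0276
```

```bash
python3 - <<'E'
from fit import *
p,R=state()
o=[];t={}
for n in("side","top"):
    c=read_camera(n); r=nets.tip_of(c,"pack_handle")
    print(n,[(np.round(q["pixel"],1).tolist(),round(q["score"],2)) for q in r[:2]],proj(c,place(STAND,(-.08,0,.193))))
    if r: t[n]=(c,r[0]["pixel"])
    u=proj(c,place(STAND,(-.08,0,.15)));x,y=int(u[0])-40,int(u[1])-40
    o.append(np.clip(cv2.resize(c["img"][y:y+80,x:x+80],(400,400),interpolation=cv2.INTER_CUBIC)*1.5,0,255).astype(np.uint8))
if len(t)==2:
    w,e=tri(*t["side"],*t["top"]); v=w[:2]-STAND[:2]; k=STAND[2]; print(w,e,"in stand",np.cos(k)*v[0]+np.sin(k)*v[1],-np.sin(k)*v[0]+np.cos(k)*v[1])
save(np.hstack(o),"end.png")
E
```

```text
t 20.6 p [ 0.3573 -0.1213  0.3451] rot [-3.141  0.     0.152] F [-0.1  1.  -0.2] open 0.0276 q [-0.53 -0.01  1.64 -0.    1.52 -0.68]
side [([315.3, 209.1], 0.67)] [314.7996 210.2353]
top [([334.0, 196.2], 0.87), ([121.2, 212.3], 0.56)] [336.7589 199.0178]
[ 0.55   -0.2655  0.1841] 0.0012746922871766208 in stand -0.06886016079555335 0.00507743183336937
```

View pics/end.png

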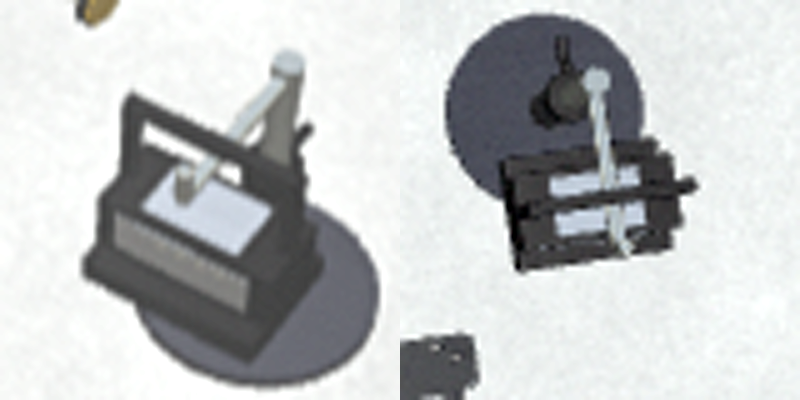

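The pack hangs upright across the arm between tip and post, and the gripper is clear of it. Handing in.

```bash
python3 -c "
from cell import robot
print(robot.hand_in())"
```

```text
the job is handed in; nothing more can be done
None
```

The pack is hanging on the grey stand's hook and I handed the job in at about 21 s. The system reported no verdict.

**What I did:**
1. I swung the hold-down bar up to about 1.65 rad by its grip.
2. I gripped the pack's handle off-centre and slid it forward about 35 mm on the dock floor. Then I lifted it and passed the handle over the hook's tip.
3. I lowered it until it touched the arm. Contact put the arm's top at about 0.193 m, against 0.1915 m from the images.
4. I released it and backed the arm away.

**Last checks:**
- **Hang:** the last picture shows the pack upright, with its handle across the arm between the tip and the post.
- **Gripper:** it was clear, about 0.2 m away, with close to no force on it.
- **Handle position:** the network's points put it 69 mm in front of the post and 5 mm sideways. My own motion data gave about 80 mm. They also put it at 0.184 m high, against 0.193 m by touch. All of these are inside the limits.

**Not checked:** I took no separate measurement of the other things on the bench. I saw no unexpected contact forces, and the arm stayed away from them.

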